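# Take a hammer-head pipe clamp out of a mounting channel

## Task

The conduit run has come down, so take the larger of the two pipe clamps out of the mounting channel: its nut is already slack, so turn it about a quarter turn until its hammer-head foot lines up with the slot, then draw it straight up and out without forcing it against the lips. Lower it into the parts bin that holds the spare pipe clamps, so that its foot is down inside the bin, before you let it go. Leave the smaller clamp standing where it is in the channel.

Things in the scene. Friction and masses are not known exactly. Their poses are not given: they have to be found in the camera images.
- clamp_ring (a point): Centre of the ring of the larger pipe clamp (rigid steel, 150-300 g). x = pipe axis and long axis of its foot, y = through the two ears, z = up the stud. Ring 50 mm outside, 43 inside; band 20 mm wide along x with flat sides, top 25 mm above here: pinch it from above across x. Ears reach 39 mm out along +-y at this height, 16 mm wide, screws 10 mm up and down.
- clamp_foot (a point): Middle of the underside of the larger clamp's hammer-head foot, 61 mm below its ring centre, same axes. Foot 32 mm along x, 16 along y, 8 thick; above it a 10 mm stud, washer 40 mm across and 4 thick (underside 19.5 mm above here), nut, ring. At first the washer rests on the channel lips and the foot hangs 4 mm below them, 64-90 degrees off the slot; it turns freely either way.
- clamp: The larger pipe clamp as a whole, 86 mm tall; origin and axes as point clamp_foot. Its foot passes the slot only within about 10 degrees of the slot's line, and is the same after half a turn.
- clip_ring (a point): Centre of the ring of the smaller pipe clamp, which stays: same kind, axes, foot, stud and washer; ring 28 mm outside, band 16 mm wide along x, top 14 mm above here, ears reach 25 mm out along +-y, foot underside 50 mm below. It stands upright in the same channel, 120 to 180 mm from the larger one.
- slot_mid (a point): Middle of the channel's slot, level with the top of the lips, 47 mm above the table. x = along the slot, z up. Slot 22 mm wide, lips 7.5 mm deep, room inside 36 mm wide. The larger clamp stands 60 to 90 mm from here along +x or -x, within 1 mm of the centre line.
- channel: The fixed mounting channel, bright grey metal, 41 mm wide, 41 high, 300 long, slot upwards, black caps closing both ends, on two foot plates 6 mm thick and 100 mm wide. Origin on the table under its middle, x along it.
- clamp_bin_in (a point): Centre of the inner floor of the fixed bin with the spare pipe clamps (a large and a small ring lying flat, up to 20 mm high, one in each half along x). Open black plastic bin: 200 mm along x, 140 along y, walls 3 thick, rim 57 mm above here.
- nut_bin_in (a point): Centre of the inner floor of the other fixed bin, of the same make and size, which holds flat steel channel nuts 34 x 19 x 8 mm: not the place for the clamp. The two bins stand side by side about 180 mm apart along y, either way round.
Not all that is in view belongs to the job. What is shaped like the part that bears clip_ring but purple or yellow is not meant.

How it is judged:
On the way, in this order (a step that is already met when the one before it is completed fails the run):
1. the larger clamp is turned in the channel until its foot lies along the slot, while still down in the channel (angle between the x axis of clamp_ring and the x axis of slot_mid, either way round below 0.26 rad and z of clamp_ring in the frame of slot_mid below 0.052 m), for 0.1 s.
2. it is drawn up clear of the channel (z of clamp_ring in the frame of slot_mid above 0.075 m), for 0.1 s.
3. it is lowered into the clamp bin while still held (x of clamp_ring in the frame of clamp_bin_in between -0.1 and 0.1 m and y of clamp_ring in the frame of clamp_bin_in between -0.07 and 0.07 m and z of clamp_ring in the frame of clamp_bin_in below 0.122 m and contact force between the fingers and clamp above 0.3 N), for 0.05 s.
At the end, for the whole second after the job is handed in: The larger clamp lies or stands at rest in the bin that holds the spare clamps (ring centre within the bin's outline and less than 95 mm above its floor), let go; the smaller clamp still stands in the channel (x of clamp_ring in the frame of clamp_bin_in between -0.1 and 0.1 m and y of clamp_ring in the frame of clamp_bin_in between -0.07 and 0.07 m and z of clamp_ring in the frame of clamp_bin_in below 0.095 m and linear speed of clamp below 0.03 m/s and horizontal distance between clip_ring and slot_mid below 0.12 m and z of clip_ring in the frame of slot_mid below 0.04 m); the robot touches nothing.
It fails at once if the larger clamp is forced against the channel (more than 40 N) (contact force between clamp and channel above 40 N).
It fails at once if the smaller clamp is shifted by more than 20 mm (distance of clip_ring from where it was at the start of the episode above 0.02 m).
It also fails if it takes over 45 s, if anything falls off the work surface, if the arm or the gripper's body presses on something with over 40 N, if the wrist force passes 120 N, or if a joint passes its speed limit or range.

## Robot

A 7-joint arm with a two-finger parallel gripper is mounted at the origin on the work surface. World frame = base frame: x ahead of the robot, y to its left, z up, the work surface at z = 0. Lengths are in m, angles in rad, forces in N, time in s.
With the tool pointing down it reaches from about 0.425 to 0.925 m from the base axis. Payload 6.8 kg.
Tool frame: the origin (TCP) lies at the very end of the fingers, on their centre line; the grasp point (between the pads) lies 19 mm behind it (bot.grip_depth is the distance from the TCP to the grasp point, in m); z points along the fingers, y is the direction in which the jaws open and shut (so a half turn about z gives the same grasp; the last joint's range is limited). The gripper opens to 85 mm and grips with 20 to 120 N. Pads are 22 mm wide; open, the fingers measure 114 mm over their backs; the gripper's body (76 mm by 85 mm) begins 54 mm behind the grasp point. The pads swing forward as they close: fully open they stand 13 mm farther back than shut.
Start: joints at [-1.291, 0.477, 0.022, 1.555, -0.011, 1.109, -0.083], TCP at [0.255, 0.625, 0.231] pointing down, gripper open.
Joint ranges: [-2.96, 2.96], [-0.34, 2.1], [-1.41, 1.46], [0.24, 2.44], [-1.37, 4.51], [0.17, 1.92], [-2.96, 2.96]. Speed limits (rad/s): [2.39, 2.39, 3.14, 3.14, 3.14, 3.14, 3.14].

## Interface

Orientations are given as a unit quaternion [w, x, y, z].
In Python, from station import bot gives the robot as it stands.
- The arm moves only by the tool step_arm, never from a script. Its argument "increments" is a list of rows, each a list of 7 numbers: the shift along the world's x, y, z in m, then the turn, a rotation vector about the world's x, y, z in degrees, then the gripper command: -1 is fully open, 1 is shut, values between are in proportion. In form: [[dx, dy, dz, rx, ry, rz, fingers], ...]. A call has 1 to 10 rows; each row is the pose to reach, as a shift and turn from the pose commanded when the call began; what a row does not reach only later rows make up. A row lasts 1/12 s, in which the tool goes at most 41.7 mm and 7.16 degrees, less where a joint would pass 70% of its speed; a pose out of reach is approached as far as the arm can. A call with a gripper value outside its range is refused whole. The fingers move at their own pace and stop on an object; "force" is the grip in N (left out, the last holds). Time passes only in rows, so rows that repeat a pose let the fingers close. It gives the time, the measured TCP pose, the force and the opening at its end, in the units of the state.
- bot.get_obs(): the state, without advancing time (a new reading comes with each control period).
- bot.read_camera(name): name is "scene" or "top" or "wrist"; returns a dict with "color" (420x560x3 uint8, red, green, blue), "intrinsics" (3x3 intrinsics, pixels), "D" ([k1, k2, p1, p2, k3] as OpenCV has them; the pictures are not rectified), "extrinsics" (4x4, takes a point from camera to world coordinates). Camera axes: x right, y up, looking along -z (the intrinsics and any distortion apply to the point x, -y, -z); pixel columns grow to the right and rows downward; lengths in m; the calibration is good to about 2 mm. A picture is of the moment at which its call begins. There is no depth.
- bot.hand_in(): hands the job in, once; it reports no verdict.
Trained networks look in the newest picture that a camera, given by its name, has taken for a name from the list of things; names that differ only in an ending like _2 or _b are one class to them, and where a whole thing is asked for, a point or a joint stands for the part that bears it (a point fixed in the world has none). Each returns a list of dicts, best first, with "conf" (0 to 1); they miss things now and then, are a little off and sometimes report something else, mostly with a low value. They report only what shows in the picture. A call takes as long as a camera call. They do not tell look-alikes from the thing itself.
- bot.recognise(thing, camera): "location" ([column, row] as shares, 0 to 1, of the picture: columns of its width, rows of its height, amid what is visible of it).
- bot.place_of(thing, camera): "location" ([column, row] as shares, 0 to 1, of the picture: columns of its width, rows of its height: a listed point, or the origin of a listed thing).
The state is a dict: "t": time; "q": joint angles; "joint_vel": joint speeds; "joint_torque": joint torques, N m; "eef_pos": TCP position; "tool_rot": TCP orientation; "contact_force": force on the tool from outside, world axes, zero at the start; "torque": the same for the moment, N m; "gripper_width": opening from 0.0 (shut) to 1.0 (fully open).
Only numpy, scipy, OpenCV 4.12 (cv2) and the standard library are available. Lean on these libraries where they do the work, as an engineer would, in place of code of your own. Each camera call takes 0.05 s, during which the arm holds its last target.

## Working session

There is one attempt and no reset: what is moved stays moved. The work goes in short steps, Python scripts to look and compute and a tool call to move; the robot and the scene stay as the last step left them, time stands still between calls to the robot, and variables do not carry over. Pictures are saved under pics/ and viewed, and the job is handed in when it is done.

Besides the shell and the picture viewer there is one more tool, called after "Call:" as name(argument=value, ...), one argument or row to a line, values as JSON. step_arm: Moves the arm, as the interface text tells. Its arguments: {"type":"object","properties":{"increments":{"type":"array","items":{"type":"array","items":{"type":"number"}}},"force":{"type":"number"}},"required":["increments"]}

```bash
ls; mkdir -p pics; cat > h.py <<'E'
import numpy as np, cv2, json
from station import bot
def snap(name,fn):
    r=bot.read_camera(name); cv2.imwrite('pics/'+fn,cv2.cvtColor(r['color'],cv2.COLOR_RGB2BGR)); return r
def ray(cam,loc,share=True):
    K=np.array(cam['intrinsics'],float);D=np.array(cam['D'],float);E=np.array(cam['extrinsics'],float)
    p=np.array(loc,float)
    if share: p=p*[560,420]
    u=cv2.undistortPoints(p.reshape(1,1,2),K,D).ravel()
    d=E[:3,:3]@np.array([u[0],-u[1],-1.]); return E[:3,3],d/np.linalg.norm(d)
def onplane(cam,loc,z,share=True):
    o,d=ray(cam,loc,share); return o+d*(z-o[2])/d[2]
def tri(rs):
    A=0;b=0
    for o,d in rs:
        P=np.eye(3)-np.outer(d,d);A=A+P;b=b+P@o
    x=np.linalg.solve(A,b); return x,[np.linalg.norm((np.eye(3)-np.outer(d,d))@(x-o)) for o,d in rs]
def proj(cam,X):
    K=np.array(cam['intrinsics'],float);D=np.array(cam['D'],float);E=np.linalg.inv(np.array(cam['extrinsics'],float))
    X=np.atleast_2d(X);c=X@E[:3,:3].T+E[:3,3];c=c*[1,-1,-1]
    return cv2.projectPoints(c,np.zeros(3),np.zeros(3),K,D)[0].reshape(-1,2)
E
python3 - <<'E'
from h import *
import pickle
cams={}
for c in ['scene','top','wrist']:
    cams[c]=snap(c,c+'0.png')
    print(c,np.array(cams[c]['extrinsics']).round(3)[:3].tolist(), np.array(cams[c]['D']).round(3))
    for n in ['clamp_ring','clamp_foot','clip_ring','slot_mid','channel','clamp_bin_in','nut_bin_in']:
        r=bot.place_of(n,c)
        print(c,n,[( (np.array(d['location'])*[560,420]).round(0).tolist(),round(d['conf'],2)) for d in r][:4])
pickle.dump(cams,open('cams0.pkl','wb'))
o=bot.get_obs();print(o['t'],o['eef_pos'],o['tool_rot'],o['gripper_width'],o['contact_force'])
E
```

```text
pics
scene [[-0.722, -0.355, 0.594, 1.245], [0.692, -0.38, 0.614, 0.611], [0.007, 0.854, 0.52, 0.639]] [0.01 0.   0.   0.   0.  ]
scene clamp_ring [([400.0, 210.0], 0.92)]
scene clamp_foot [([395.0, 236.0], 0.9)]
scene clip_ring [([341.0, 219.0], 0.94), ([351.0, 257.0], 0.75), ([296.0, 306.0], 0.63), ([315.0, 242.0], 0.59)]
scene slot_mid [([376.0, 246.0], 0.85)]
scene channel [([371.0, 268.0], 0.86)]
scene clamp_bin_in []
scene nut_bin_in [([206.0, 180.0], 0.66), ([395.0, 238.0], 0.22)]
top [[-0.008, 0.998, -0.067, 0.549], [-1.0, -0.007, 0.014, -0.0], [0.014, 0.068, 0.998, 1.123]] [-0.216  0.     0.     0.     0.   ]
top clamp_ring [([197.0, 276.0], 0.73)]
top clamp_foot [([203.0, 275.0], 0.72), ([200.0, 233.0], 0.61), ([425.0, 220.0], 0.18)]
top clip_ring [([186.0, 188.0], 0.91), ([244.0, 246.0], 0.86), ([188.0, 125.0], 0.84), ([135.0, 207.0], 0.55)]
top slot_mid []
top channel [([198.0, 235.0], 0.89)]
top clamp_bin_in [([345.0, 213.0], 0.6)]
top nut_bin_in [([426.0, 223.0], 0.64)]
wrist [[0.378, -0.89, -0.254, 0.193], [0.926, 0.363, 0.104, 0.652], [0.0, -0.274, 0.962, 0.376]] [0.009 0.    0.    0.    0.   ]
wrist clamp_ring []
wrist clamp_foot []
wrist clip_ring []
wrist slot_mid []
wrist channel []
wrist clamp_bin_in []
wrist nut_bin_in []
1.2 [0.25524622 0.62489292 0.23130569] [-2.48290530e-05  1.92724880e-01  9.81252832e-01 -3.52194832e-07] 1.0022085522226096 [-0.77447271 -0.18742568 -0.1963562 ]
```

View pics/scene0.png

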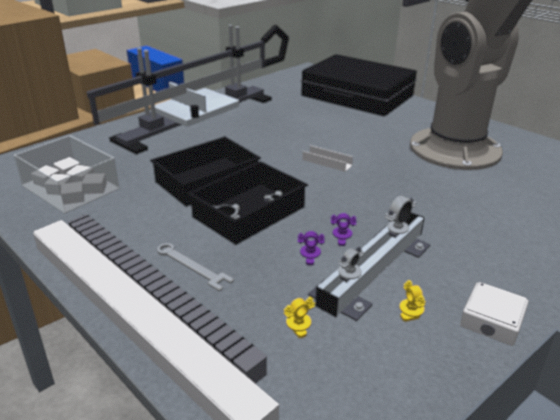

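View pics/top0.png

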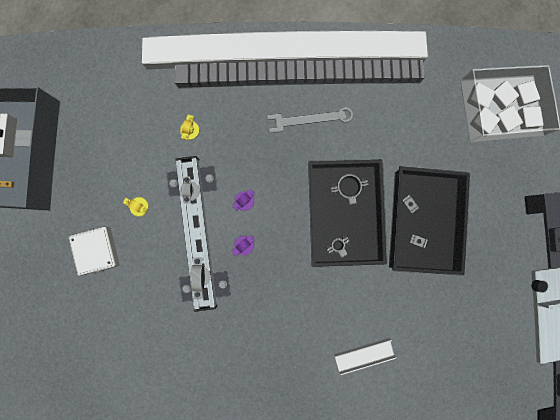

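```bash
python3 - <<'E'
from h import *
import pickle
c=pickle.load(open('cams0.pkl','rb'));S,T=c['scene'],c['top']
print('ring',tri([ray(S,[400,210],0),ray(T,[197,276],0)]))
print('clip186',tri([ray(S,[341,219],0),ray(T,[186,188],0)]))
print('slot',onplane(S,[376,246],.047,0),'chan top',onplane(T,[198,235],0,0))
for p in ([345,213],[426,223]): print(onplane(T,p,.003,0))
print('nut scene',onplane(S,[206,180],.003,0))
for n,p in [('ring',[197,276]),]: print(onplane(T,p,.0885,0))
for p in ([186,188],[244,246],[188,125],[135,207]): print(p,onplane(T,p,.0775,0))
for n in ('top','scene'):
    cv2.imwrite(f'pics/{n}0z.png',cv2.resize(cv2.cvtColor((c[n]['color'][80:330,80:330] if n=='top' else c[n]['color'][150:350,240:460]),cv2.COLOR_RGB2BGR),None,fx=2.4 if n=='top' else 3,fy=2.4 if n=='top' else 3,interpolation=cv2.INTER_CUBIC))
E
```

```text
ring (array([0.47917623, 0.15139474, 0.0879173 ]), [np.float64(1.1775745773326688e-05), np.float64(1.1775745773304483e-05)])
clip186 (array([0.64724727, 0.15622739, 0.14643062]), [np.float64(0.00842440116159194), np.float64(0.008424401161591944)])
slot [0.55530705 0.15888609 0.047     ] chan top [0.55796943 0.1617758  0.        ]
[ 0.60112764 -0.14265309  0.003     ]
[ 0.57853356 -0.31412722  0.003     ]
nut scene [ 0.58666898 -0.30973845  0.003     ]
[0.47922256 0.15129992 0.0885    ]
[186, 188] [0.64840713 0.1742057  0.0775    ]
[244, 246] [0.53579407 0.06191522 0.0775    ]
[188, 125] [0.77259282 0.17155954 0.0775    ]
[135, 207] [0.6121809  0.27506036 0.0775    ]
```

View pics/top0z.png

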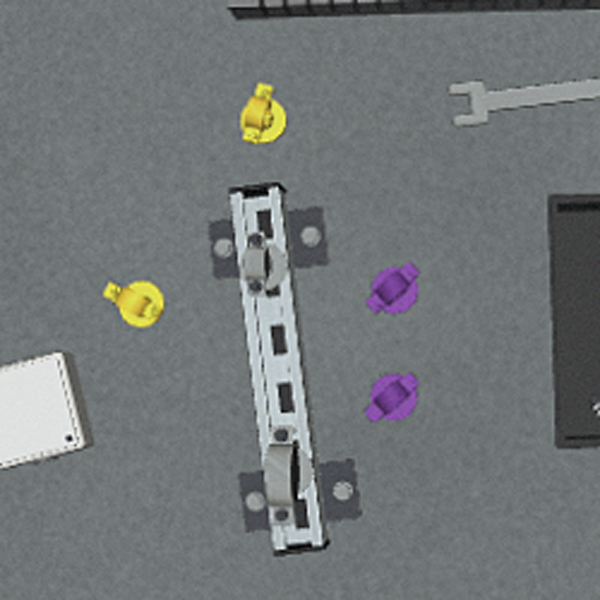

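View pics/scene0z.png

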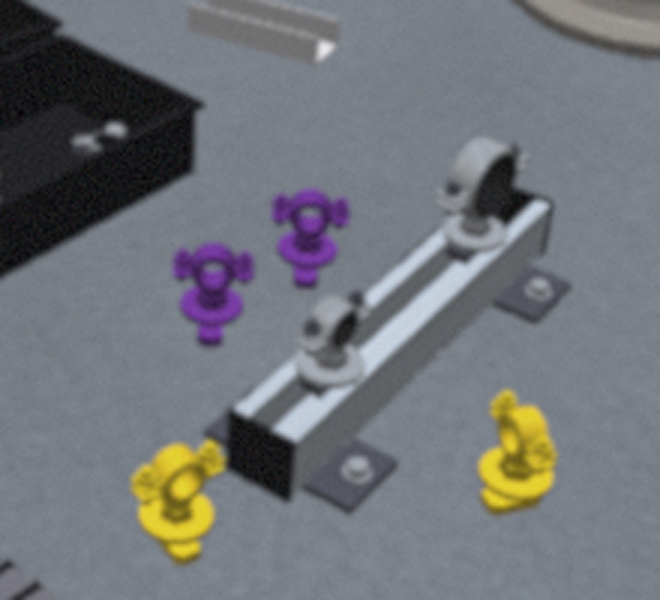

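```bash
python3 - <<'E'
from h import *
import pickle
c=pickle.load(open('cams0.pkl','rb'));S,T=c['scene'],c['top']
z=lambda x,y:[80+x/2.4,80+y/2.4]
def ang(a,b): d=b-a; return np.degrees(np.arctan2(d[1],d[0]))
e1=onplane(T,z(281,435),.0985,0);e2=onplane(T,z(281,515),.0985,0); print('ears',e2,e1,ang(e2,e1),np.linalg.norm(e1-e2))
a=onplane(T,z(258,190),.047,0);b=onplane(T,z(300,547),.047,0);print('chan',b,a,(a+b)/2,ang(b,a),np.linalg.norm(a-b))
# bin rims
for q in ([310,161],[382,160],[385,264],[313,266]): print(onplane(T,q,.06,0))
E
```

```text
ears [0.44480721 0.1499766  0.0985    ] [0.50770333 0.14950662 0.0985    ] -0.4281314572940579 0.06289787292666535
chan [0.4131106  0.14200183 0.047     ] [0.709336   0.17671558 0.047     ] [0.5612233  0.15935871 0.047     ] 6.683831693552407 0.2982524640461013
[ 0.70168855 -0.0677411   0.06      ]
[ 0.70334512 -0.21151424  0.06      ]
[ 0.49723145 -0.21358198  0.06      ]
[ 0.49545324 -0.07131527  0.06      ]
```

Call:
step_arm(
  increments=[
    [0.018,-0.038,0.002,0,0,2,-1],
    [0.036,-0.076,0.004,0,0,4,-1],
    [0.054,-0.114,0.006,0,0,6,-1],
    [0.072,-0.152,0.008,0,0,8,-1],
    [0.09,-0.19,0.009,0,0,10,-1],
    [0.108,-0.228,0.009,0,0,12,-1],
    [0.126,-0.266,0.009,0,0,14,-1],
    [0.144,-0.304,0.009,0,0,16,-1],
    [0.162,-0.342,0.009,0,0,18,-1],
    [0.18,-0.38,0.009,0,0,20,-1],
  ],
)

```text
t: 2.03
eef_pos: [0.4341, 0.2466, 0.2407]
tool_rot: [0.0, 0.018, 1.0, 0.0]
contact_force: [1.3, -0.7, -0.3]
gripper_width: 1.002
```

Call:
step_arm(
  increments=[
    [0.015,-0.032,0,0,0,1,-1],
    [0.03,-0.063,0,0,0,2,-1],
    [0.044,-0.094,0,0,0,2,-1],
    [0.044,-0.094,0,0,0,2,-1],
    [0.044,-0.094,0,0,0,2,-1],
  ],
)

```text
t: 2.45
eef_pos: [0.4783, 0.1524, 0.2405]
tool_rot: [0.0, 0.004, 1.0, -0.0]
contact_force: [-0.6, 0.7, 0.1]
gripper_width: 1.002
```

```bash
python3 - <<'E'
from h import *
import pickle
W=snap('wrist','w1.png');pickle.dump(W,open('w1.pkl','wb'))
for n in ['clamp_ring','clamp_foot','clip_ring','slot_mid']:
    r=bot.place_of(n,'wrist')
    for d in r[:3]:
        zz={'clamp_ring':.0885,'clamp_foot':.0275,'clip_ring':.0775,'slot_mid':.047}[n]
        print(n,(np.array(d['location'])*[560,420]).round(1),round(d['conf'],2),onplane(W,d['location'],zz).round(4))
o=bot.get_obs();print(o['t'],o['eef_pos'],o['tool_rot'],o['q'])
E
```

```text
clamp_ring [275.3 192.2] 0.78 [0.4794 0.1513 0.0885]
clamp_foot [276.6 178.3] 0.69 [0.4774 0.1524 0.0275]
clamp_foot [275.5 177.7] 0.48 [0.4768 0.1512 0.0275]
clip_ring [296.1 333.6] 0.84 [0.6461 0.1731 0.0775]
clip_ring [203.7 307.5] 0.63 [0.6116 0.071  0.0775]
clip_ring [202.  236.7] 0.6 [0.5284 0.0752 0.0775]
slot_mid [285.6 254.7] 0.61 [0.563  0.1621 0.047 ]
2.7 [0.47701397 0.15600512 0.24030011] [-9.87633964e-05  6.10995334e-04  9.99999793e-01  1.75268721e-04] [-0.60794113  0.17957663  0.19085701  1.96206576 -0.04066086  1.00355515
  1.1713506 ]
```

View pics/w1.png

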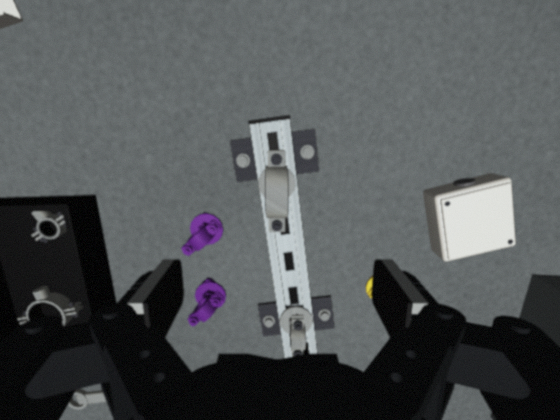

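```bash
python3 - <<'E'
from h import *
import pickle
W=pickle.load(open('w1.pkl','rb'));print(np.array(W['extrinsics']).round(4)[:3,3])
for i in range(3):
    W=bot.read_camera('wrist')
    o=bot.get_obs();print(o['t'],o['eef_pos'],o['joint_vel'].round(3) if hasattr(o['joint_vel'],'round') else o['joint_vel'],np.array(W['extrinsics']).round(4)[:3,3])
pickle.dump(W,open('w2.pkl','wb'));cv2.imwrite('pics/w2.png',cv2.resize(cv2.cvtColor(W['color'][100:370,180:390],cv2.COLOR_RGB2BGR),None,fx=2.2,fy=2.2,interpolation=cv2.INTER_CUBIC))
for n in ['clamp_ring','clip_ring']:
    r=bot.place_of(n,'wrist')
    for d in r[:3]:
        zz={'clamp_ring':.0885,'clamp_foot':.0275,'clip_ring':.0775,'slot_mid':.047}[n]
        print(n,(np.array(d['location'])*[560,420]).round(1),round(d['conf'],2),onplane(W,d['location'],zz).round(4))
E
```

```text
[0.4104 0.1537 0.3847]
2.75 [0.47705414 0.15583273 0.24026537] [ 0.002 -0.001  0.006  0.    -0.    -0.001  0.003] [0.4092 0.1567 0.3845]
2.8 [0.47714418 0.15562122 0.24027141] [ 0.005  0.001  0.005 -0.002 -0.001 -0.001  0.002] [0.4093 0.1566 0.3845]
2.85 [0.47721189 0.15541309 0.24026537] [ 0.005 -0.001  0.006  0.002  0.001  0.     0.001] [0.4093 0.1564 0.3845]
clamp_ring [277.3 194.2] 0.9 [0.4801 0.1564 0.0885]
clip_ring [201.5 309.6] 0.81 [0.6132 0.0727 0.0775]
clip_ring [196.7 238.2] 0.71 [0.5292 0.0733 0.0775]
clip_ring [291.8 336.1] 0.69 [0.6477 0.1726 0.0775]
```

View pics/w2.png

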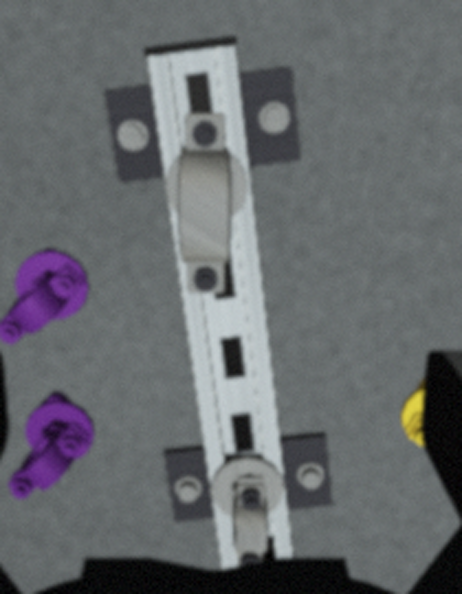

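```bash
python3 - <<'E'
from h import *
import pickle
W=pickle.load(open('w2.pkl','rb'))
z=lambda x,y:[180+x/2.2,100+y/2.2]
ang=lambda d:np.degrees(np.arctan2(d[1],d[0]))
for zz in (.0985,):
    a=onplane(W,z(204,132),zz,0);b=onplane(W,z(206,278),zz,0);print(a,b,(a+b)/2,ang(b-a),np.linalg.norm(b-a))
# channel edges at z .047
L1,L2=onplane(W,z(151,60),.047,0),onplane(W,z(217,560),.047,0)
R1,R2=onplane(W,z(238,45),.047,0),onplane(W,z(291,545),.047,0)
print(L1,L2,R1,R2,ang(L2-L1),ang(R2-R1),np.linalg.norm(R1-L1))
d=(L2-L1)/np.linalg.norm(L2-L1); m=(L1+R1)/2
print('center line at x=.479', m+d*(.479-m[0])/d[0])
E
```

```text
[0.44620058 0.15233684 0.0985    ] [0.50907735 0.15287829 0.0985    ] [0.47763896 0.15260756 0.0985    ] 0.493378782011493 0.06287909633536408
[0.41928662 0.12701587 0.047     ] [0.69869648 0.15784671 0.047     ] [0.41258178 0.16761421 0.047     ] [0.68850102 0.20016814 0.047     ] 6.296696862602909 6.728852151279357 0.04114826060273664
center line at x=.479 [0.479      0.15427389 0.047     ]
```

Call:
step_arm(
  increments=[
    [-0.001,0.002,-0.025,0,0,0,-1],
    [-0.001,0.002,-0.055,0,0,0,-1],
    [-0.001,0.002,-0.085,0,0,0,-1],
    [-0.001,0.002,-0.11,0,0,0,-1],
    [-0.001,0.002,-0.125,0,0,0,-1],
    [-0.001,0.002,-0.14,0,0,0,-1],
    [-0.001,0.002,-0.15,0,0,0,-1],
    [-0.001,0.002,-0.156,0,0,0,-1],
    [-0.001,0.002,-0.156,0,0,0,-1],
    [-0.001,0.002,-0.156,0,0,0,-1],
  ],
)

```text
t: 3.78
eef_pos: [0.4768, 0.1567, 0.0846]
tool_rot: [0.0, 0.002, 1.0, 0.0]
contact_force: [0.4, -0.4, -0.3]
gripper_width: 0.997
```

```bash
python3 - <<'E'
from h import *
import pickle
W=snap('wrist','w3.png');S=snap('scene','s3.png')
cv2.imwrite('pics/s3z.png',cv2.resize(cv2.cvtColor(S['color'][120:320,280:480],cv2.COLOR_RGB2BGR),None,fx=3,fy=3,interpolation=cv2.INTER_CUBIC))
for i in range(4):
    o=bot.get_obs();print(o['t'],o['eef_pos'],o['contact_force'],o['tool_rot']);bot.read_camera('top')
for d in bot.place_of('clamp_ring','wrist')[:2]: print(d,onplane(W,d['location'],.0885))
E
```

```text
3.8833 [0.47720663 0.15681244 0.08516705] [ 0.01523187 -0.50951378  0.56095718] [7.22644343e-04 1.94514630e-03 9.99997771e-01 3.88913612e-04]
3.9333 [0.47721847 0.15685842 0.08520796] [0.78035461 0.86540057 0.01307291] [7.87979792e-04 1.88895282e-03 9.99997811e-01 4.33538484e-04]
3.9833 [0.47713793 0.15677469 0.08514657] [0.04926631 0.66144107 0.66234392] [7.27091463e-04 1.95590134e-03 9.99997739e-01 4.10122322e-04]
4.0333 [0.47701677 0.15673728 0.08504514] [0.24605217 0.39450024 0.27541689] [6.35472477e-04 1.94042890e-03 9.99997854e-01 3.50941768e-04]
{'location': [0.4738, 0.639], 'conf': 0.84} [0.4794768 0.1515486 0.0885   ]
```

View pics/w3.png

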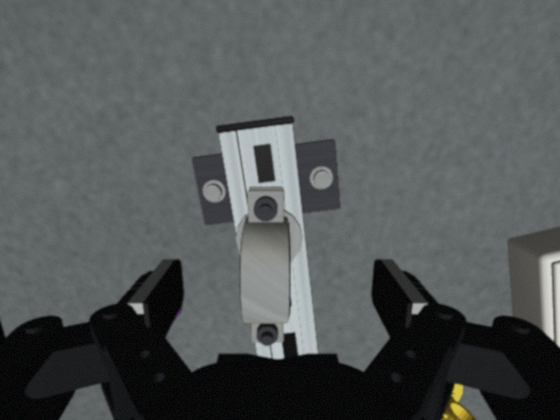

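View pics/s3z.png

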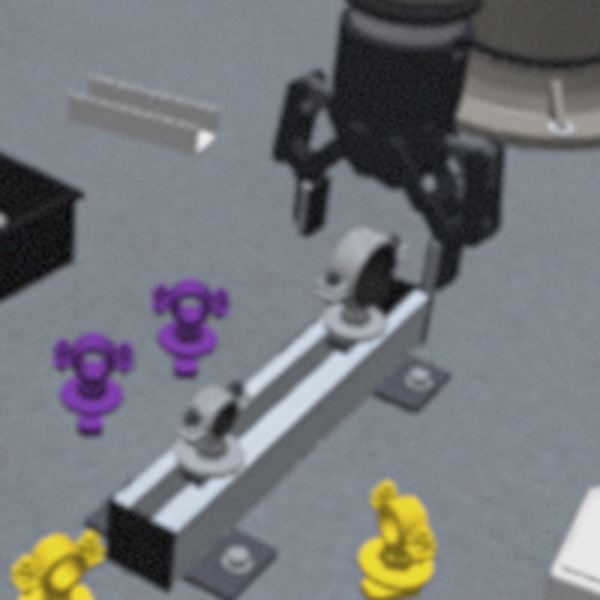

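Call:
step_arm(
  increments=[
    [0.002,-0.005,0,0,0,0,-1],
    [0.002,-0.005,0,0,0,0,-1],
    [0.002,-0.005,0,0,0,0,-1],
    [0.002,-0.005,0,0,0,0,-1],
  ],
)

```text
t: 4.47
eef_pos: [0.4786, 0.1513, 0.0843]
tool_rot: [-0.0, 0.002, 1.0, 0.0]
contact_force: [0.4, -0.5, 0.4]
gripper_width: 0.998
```

```bash
python3 - <<'E'
from h import *
W=snap('wrist','w4.png')
for i in range(2):
    o=bot.get_obs();print(o['t'],o['eef_pos'],o['contact_force'],o['tool_rot']);bot.read_camera('top')
for d in bot.place_of('clamp_ring','wrist')[:2]: print(d,onplane(W,d['location'],.0885))
E
```

```text
4.5167 [0.47850319 0.15142093 0.08427098] [ 0.64347412 -0.303318   -0.08815192] [-6.85807806e-05  2.01385731e-03  9.99997970e-01 -5.59810832e-06]
4.5667 [0.4784997  0.15155704 0.08426906] [ 0.45178594 -0.53873265  1.17064401] [-6.19990133e-05  1.91930485e-03  9.99998156e-01  1.51912931e-05]
{'location': [0.4961, 0.6336], 'conf': 0.76} [0.47991108 0.1523018  0.0885    ]
```

View pics/w4.png

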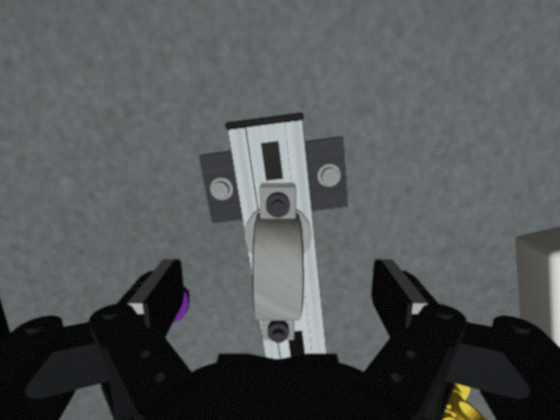

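Call:
step_arm(
  increments=[
    [0.001,0,0,0,0,0,0],
    [0.001,0,0,0,0,0,0.4],
    [0.001,0,0,0,0,0,0.7],
    [0.001,0,0,0,0,0,1],
    [0.001,0,0,0,0,0,1],
    [0.001,0,0,0,0,0,1],
    [0.001,0,0,0,0,0,1],
  ],
  force=30,
)

```text
t: 5.25
eef_pos: [0.4796, 0.1516, 0.0844]
tool_rot: [0.0, 0.002, 1.0, 0.0]
contact_force: [-0.5, -0.6, 1.7]
gripper_width: 0.23
```

```bash
python3 - <<'E'
from h import *
W=snap('wrist','w5.png')
for i in range(2):
    o=bot.get_obs();print(o['t'],o['eef_pos'],o['contact_force'],o['tool_rot'],o['torque'],o['gripper_width'],o['q']);bot.read_camera('top')
for d in bot.place_of('clamp_ring','wrist')[:2]: print(d,onplane(W,d['location'],.0885))
E
```

```text
5.3 [0.47956495 0.15156121 0.08437383] [ 0.42959251 -0.38654917  0.42278454] [3.65775809e-05 1.89619442e-03 9.99998200e-01 5.04672987e-05] [ 0.00783323 -0.00615371  0.05728868] 0.21838360158841788 [-0.56162397  0.4032762   0.16028748  2.09490636 -0.10371091  0.65053275
  1.23563403]
5.35 [0.47953156 0.15154843 0.08435748] [-0.07998499  0.34304162  1.58293565] [1.15336662e-07 1.89737004e-03 9.99998199e-01 3.67108100e-05] [-0.00694823  0.12107769  0.00786693] 0.22646108134000115 [-0.56159678  0.40328933  0.16025257  2.0949367  -0.10369443  0.65056457
  1.23561555]
{'location': [0.4952, 0.6362], 'conf': 0.61} [0.48148634 0.15227041 0.0885    ]
```

View pics/w5.png

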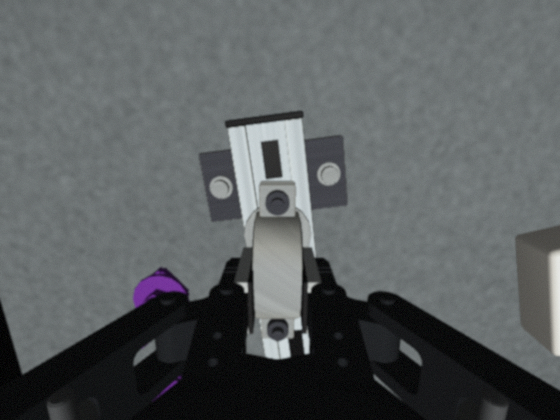

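Call:
step_arm(
  increments=[
    [0,0,0,0,0,-3,1],
    [0,0,0,0,0,-6,1],
    [0,0,0,0,0,-9,1],
    [0,0,0,0,0,-12,1],
    [0,0,0,0,0,-15,1],
    [0,0,0,0,0,-18,1],
    [0,0,0,0,0,-21,1],
  ],
)

```text
t: 6.03
eef_pos: [0.4797, 0.1515, 0.0844]
tool_rot: [0.0, 0.185, 0.983, 0.0]
contact_force: [-0.3, 0.2, 1.4]
gripper_width: 0.219
```

```bash
python3 - <<'E'
from h import *
W=snap('wrist','w6.png')
o=bot.get_obs();print(o['t'],o['eef_pos'],o['contact_force'],o['tool_rot'],o['torque'],o['gripper_width'])
E
```

```text
6.0833 [0.47966118 0.15148104 0.08435853] [ 0.3711164  -0.38630399  1.27868797] [9.84790748e-05 1.86857890e-01 9.82386950e-01 1.97678042e-05] [-0.07600226  0.06737417  0.01853823] 0.2236466213799616
```

View pics/w6.png

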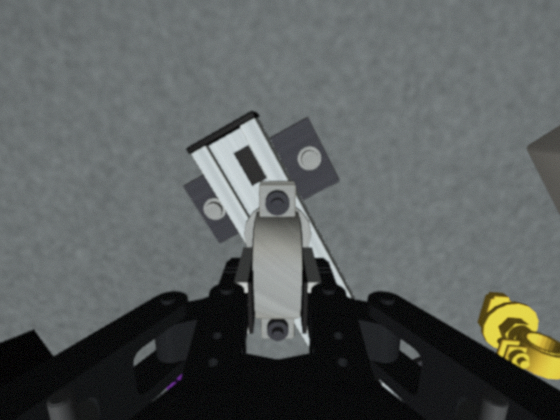

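Call:
step_arm(
  increments=[
    [0,0,0,0,0,-4,1],
    [0,0,0,0,0,-8,1],
    [0,0,0,0,0,-13,1],
    [0,0,0,0,0,-18,1],
    [0,0,0,0,0,-23,1],
    [0,0,0,0,0,-28,1],
    [0,0,0,0,0,-33,1],
    [0,0,0,0,0,-38,1],
    [0,0,0,0,0,-42,1],
    [0,0,0,0,0,-42,1],
  ],
)

```text
t: 6.92
eef_pos: [0.4796, 0.1516, 0.0844]
tool_rot: [0.0, 0.525, 0.851, -0.0]
contact_force: [-0.6, 0.8, 1.6]
gripper_width: 0.228
```

Call:
step_arm(
  increments=[
    [0,0,0,0,0,-4,1],
    [0,0,0,0,0,-8,1],
    [0,0,0,0,0,-12,1],
    [0,0,0,0,0,-16,1],
    [0,0,0,0,0,-20,1],
    [0,0,0,0,0,-20,1],
    [0,0,0,0,0,-20,1],
  ],
)

```text
t: 7.5
eef_pos: [0.4796, 0.1516, 0.0844]
tool_rot: [0.0, 0.663, 0.749, 0.0]
contact_force: [-0.5, 0.3, 2.7]
gripper_width: 0.223
```

```bash
python3 - <<'E'
from h import *
import pickle
W=snap('wrist','w7.png');T=snap('top','t7.png');pickle.dump((W,T),open('wt7.pkl','wb'))
o=bot.get_obs();print(o['t'],o['eef_pos'],o['contact_force'],o['tool_rot'],o['torque'],o['gripper_width'],o['q'])
q=np.array(o['tool_rot']);print(np.degrees(np.arctan2(q[2]**2-q[1]**2,2*q[1]*q[2])))
E
```

```text
7.6 [0.47959734 0.15159154 0.08435218] [-0.27009816 -0.39802016  2.02237165] [-1.49381520e-06  6.62891029e-01  7.48715882e-01  1.09554746e-04] [ 0.04563301  0.065503   -0.05730238] 0.22196481191962997 [-0.85975292  0.44872289  0.5362415   2.11370281 -0.36596281  0.66829664
  0.04546815]
6.958532268732837
```

View pics/w7.png

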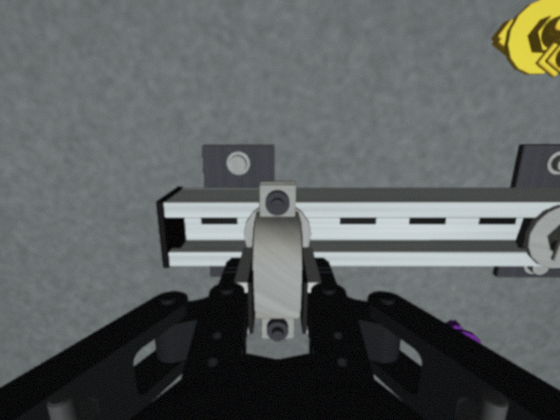

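Call:
step_arm(
  increments=[
    [0,0,0.002,0,0,0,1],
    [0,0,0.004,0,0,0,1],
    [0,0,0.006,0,0,0,1],
    [0,0,0.008,0,0,0,1],
  ],
)

```text
t: 7.93
eef_pos: [0.4794, 0.1514, 0.0924]
tool_rot: [-0.0, 0.664, 0.748, -0.0]
contact_force: [-0.1, 0.6, -1.7]
gripper_width: 0.226
```

Call:
step_arm(
  increments=[
    [0,0,0.003,0,0,0,1],
    [0,0,0.006,0,0,0,1],
    [0,0,0.009,0,0,0,1],
    [0,0,0.012,0,0,0,1],
  ],
)

```text
t: 8.27
eef_pos: [0.4795, 0.1515, 0.1047]
tool_rot: [0.0, 0.664, 0.748, 0.0]
contact_force: [-0.5, -0.7, -1.1]
gripper_width: 0.227
```

```bash
python3 - <<'E'
from h import *
W=snap('wrist','w8.png');S=snap('scene','s8.png')
cv2.imwrite('pics/s8z.png',cv2.resize(cv2.cvtColor(S['color'][120:320,280:480],cv2.COLOR_RGB2BGR),None,fx=3,fy=3,interpolation=cv2.INTER_CUBIC))
o=bot.get_obs();print(o['t'],o['eef_pos'],o['contact_force'],o['torque'],o['gripper_width'])
E
```

```text
8.3667 [0.47989964 0.15167246 0.10488295] [ 0.73204016 -0.46232063 -1.22314671] [0.00555944 0.00832752 0.00337125] 0.22473255478928544
```

View pics/w8.png

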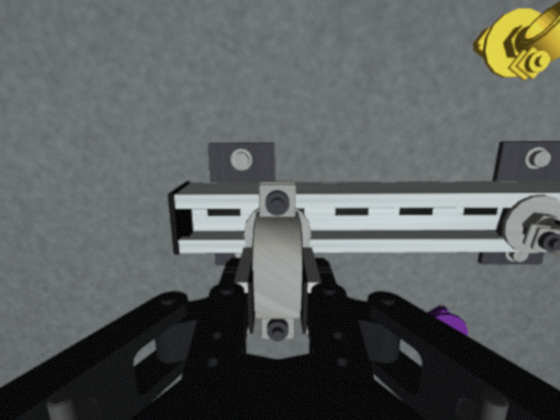

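View pics/s8z.png

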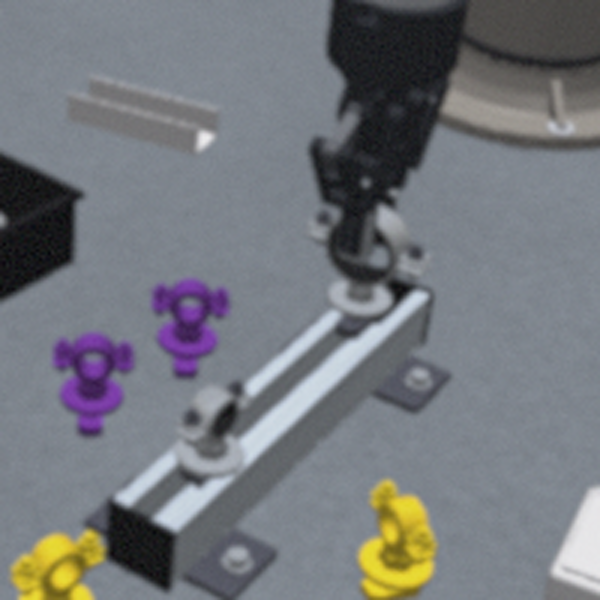

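Call:
step_arm(
  increments=[
    [0,0,0.01,0,0,0,1],
    [0,0,0.025,0,0,0,1],
    [0,0,0.045,0,0,0,1],
    [0,0,0.065,0,0,0,1],
    [0,0,0.08,0,0,0,1],
    [0,0,0.08,0,0,0,1],
    [0,0,0.08,0,0,0,1],
  ],
)

```text
t: 8.95
eef_pos: [0.4799, 0.1518, 0.1851]
tool_rot: [0.0, 0.664, 0.748, 0.001]
contact_force: [-0.4, -0.4, -1.4]
gripper_width: 0.223
```

```bash
python3 - <<'E'
from h import *
T=snap('top','t9.png')
for p in ([350,187],[353,204],[338,246],[340,232],[345,238]): print(p,onplane(T,p,.012,0).round(3))
cv2.imwrite('pics/t9z.png',cv2.resize(cv2.cvtColor(T['color'][140:300,290:480],cv2.COLOR_RGB2BGR),None,fx=3.5,fy=3.5,interpolation=cv2.INTER_CUBIC))
for n in ('clamp_bin_in','nut_bin_in'):
  for d in bot.place_of(n,'top')[:2]: print(n,d,onplane(T,d['location'],.003))
o=bot.get_obs();print(o['t'],o['eef_pos'],o['contact_force'],o['torque'],o['gripper_width'])
E
```

```text
[350, 187] [ 0.654 -0.153  0.012]
[353, 204] [ 0.619 -0.158  0.012]
[338, 246] [ 0.533 -0.126  0.012]
[340, 232] [ 0.562 -0.131  0.012]
[345, 238] [ 0.549 -0.141  0.012]
clamp_bin_in {'location': [0.6134, 0.5024], 'conf': 0.67} [ 0.60528028 -0.13959762  0.003     ]
nut_bin_in {'location': [0.757, 0.5243], 'conf': 0.79} [ 0.58444929 -0.30973951  0.003     ]
nut_bin_in {'location': [0.3541, 0.5555], 'conf': 0.31} [0.56142838 0.16072173 0.003     ]
9.1 [0.47871356 0.15129813 0.18339589] [-0.23078704  0.30916687 -2.01979095] [ 0.01202475  0.03698261 -0.01071304] 0.22029208853273538
```

View pics/t9z.png

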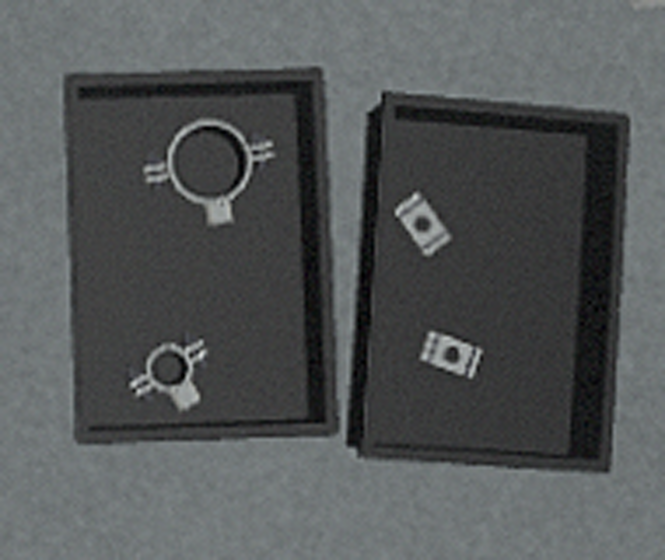

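Call:
step_arm(
  increments=[
    [0.008,-0.02,0,0,0,-5,1],
    [0.018,-0.05,0,0,0,-11,1],
    [0.029,-0.08,0,0,0,-17,1],
    [0.04,-0.11,0,0,0,-23,1],
    [0.051,-0.14,0,0,0,-29,1],
    [0.062,-0.17,0,0,0,-35,1],
    [0.073,-0.2,0,0,0,-41,1],
    [0.084,-0.23,0,0,0,-47,1],
    [0.095,-0.26,0,0,0,-53,1],
    [0.102,-0.275,0,0,0,-59,1],
  ],
)

```text
t: 9.93
eef_pos: [0.5812, -0.128, 0.1836]
tool_rot: [0.001, 0.948, 0.319, -0.001]
contact_force: [0.3, -0.1, -1.9]
gripper_width: 0.221
```

Call:
step_arm(
  increments=[
    [0.004,-0.01,0,0,0,-6,1],
    [0.006,-0.017,0,0,0,-12,1],
    [0.006,-0.017,0,0,0,-18,1],
    [0.006,-0.017,0,0,0,-24,1],
    [0.006,-0.017,0,0,0,-30,1],
    [0.006,-0.017,0,0,0,-36,1],
    [0.006,-0.017,0,0,0,-38,1],
    [0.006,-0.017,0,0,0,-38,1],
    [0.006,-0.017,0,0,0,-38,1],
  ],
)

```text
t: 10.68
eef_pos: [0.5871, -0.1403, 0.1832]
tool_rot: [0.0, 1.0, -0.001, -0.001]
contact_force: [0.4, 1.0, -1.9]
gripper_width: 0.222
```

```bash
python3 - <<'E'
from h import *
T=snap('top','t10.png');S=snap('scene','s10.png')
o=bot.get_obs();print(o['t'],o['eef_pos'],o['contact_force'],o['tool_rot'],o['gripper_width'],o['q'])
Ti=cv2.resize(cv2.cvtColor(T['color'][130:300,270:480],cv2.COLOR_RGB2BGR),(500,405));Si=cv2.resize(cv2.cvtColor(S['color'][80:280,120:360],cv2.COLOR_RGB2BGR),(300,250))
Si=cv2.copyMakeBorder(Si,0,155,0,0,cv2.BORDER_CONSTANT)
cv2.imwrite('pics/c10.png',np.hstack([Ti,Si]))
E
```

```text
10.7833 [ 0.58727752 -0.14044556  0.1837889 ] [ 0.00769366 -0.05359973 -1.59773782] [ 3.18866820e-05  9.99999053e-01 -1.30452884e-03 -4.37117957e-04] 0.22240603292607627 [-0.58530482  0.62647786  1.04346119  1.82470377 -0.61907965  1.06040294
 -0.87575131]
```

View pics/c10.png

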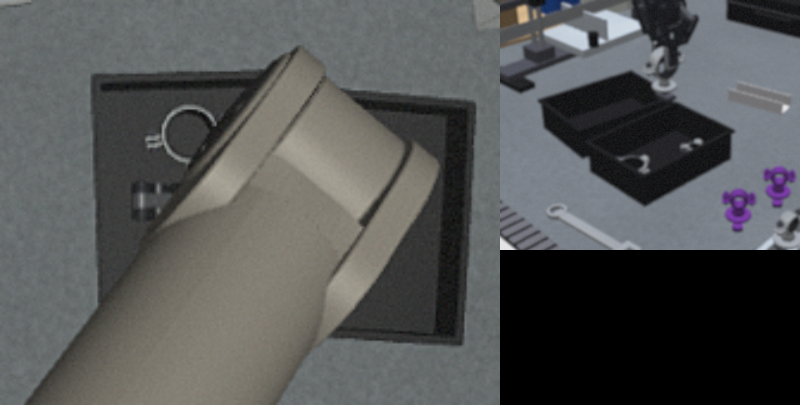

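Call:
step_arm(
  increments=[
    [0.001,0,-0.015,0,0,0,1],
    [0.001,0,-0.035,0,0,0,1],
    [0.001,0,-0.055,0,0,0,1],
    [0.001,0,-0.075,0,0,0,1],
    [0.001,0,-0.09,0,0,0,1],
    [0.001,0,-0.102,0,0,0,1],
    [0.001,0,-0.11,0,0,0,1],
    [0.001,0,-0.115,0,0,0,1],
    [0.001,0,-0.115,0,0,0,1],
    [0.001,0,-0.115,0,0,0,1],
  ],
)

```text
t: 11.62
eef_pos: [0.5889, -0.1408, 0.0697]
tool_rot: [0.0, 1.0, -0.002, 0.0]
contact_force: [0.3, 0.4, -0.5]
gripper_width: 0.224
```

```bash
python3 - <<'E'
from h import *
W=snap('wrist','w11.png');S=snap('scene','s11.png')
o=bot.get_obs();print(o['t'],o['eef_pos'],o['contact_force'],o['tool_rot'],o['gripper_width'])
Ti=cv2.cvtColor(W['color'],cv2.COLOR_RGB2BGR)[:, :];Si=cv2.resize(cv2.cvtColor(S['color'][120:260,140:320],cv2.COLOR_RGB2BGR),None,fx=3,fy=3)[:420]
cv2.imwrite('pics/c11.png',cv2.resize(np.hstack([Ti,Si]),None,fx=.7,fy=.7))
E
```

```text
11.7167 [ 0.58916258 -0.14073817  0.0701599 ] [-0.13333983  0.15551677 -0.8595127 ] [ 1.44362373e-04  9.99997901e-01 -1.89760475e-03  7.58678474e-04] 0.22574901115552168
```

View pics/c11.png

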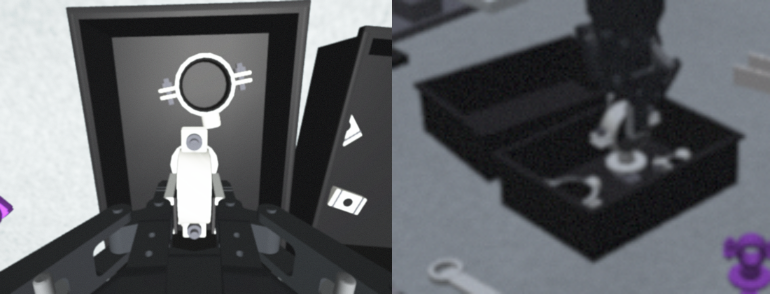

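Call:
step_arm(
  increments=[
    [0,0,-0.002,0,0,0,1],
    [0,0,-0.004,0,0,0,1],
    [0,0,-0.006,0,0,0,1],
    [0,0,-0.008,0,0,0,1],
    [0,0,-0.008,0,0,0,1],
  ],
)

```text
t: 12.13
eef_pos: [0.5883, -0.1403, 0.0609]
tool_rot: [-0.0, 1.0, -0.002, -0.0]
contact_force: [-0.2, 0.9, -1.5]
gripper_width: 0.224
```

Call:
step_arm(
  increments=[
    [0,0,0,0,0,0,0.4],
    [0,0,0,0,0,0,0.2],
    [0,0,0,0,0,0,0],
    [0,0,0,0,0,0,-0.2],
    [0,0,0,0,0,0,-0.2],
    [0,0,0,0,0,0,-0.2],
  ],
)

```text
t: 12.63
eef_pos: [0.5886, -0.1405, 0.0614]
tool_rot: [0.0, 1.0, -0.002, 0.0]
contact_force: [-0.1, -0.4, -0.7]
gripper_width: 0.596
```

```bash
python3 - <<'E'
from h import *
W=snap('wrist','w12.png')
o=bot.get_obs();print(o['t'],o['eef_pos'],o['contact_force'],o['gripper_width'])
E
```

```text
12.6833 [ 0.5885998  -0.14049069  0.06137431] [ 0.26244792 -0.58208862 -0.19474415] 0.5978775647837802
```

View pics/w12.png

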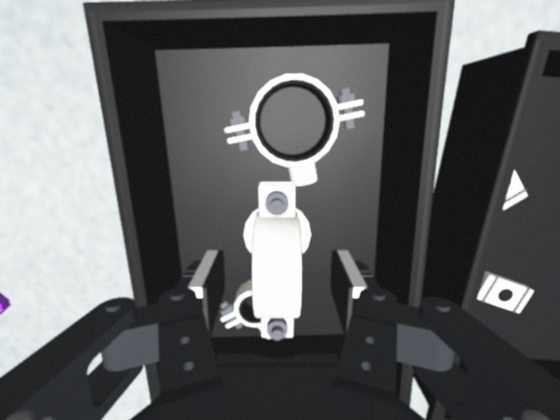

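Released and the clamp stands free between the open fingers; withdraw straight up.

Call:
step_arm(
  increments=[
    [0,0,0.01,0,0,0,-0.2],
    [0,0,0.025,0,0,0,-0.2],
    [0,0,0.045,0,0,0,-0.2],
    [0,0,0.07,0,0,0,-0.2],
    [0,0,0.1,0,0,0,-0.2],
    [0,0,0.13,0,0,0,-0.2],
    [0,0,0.15,0,0,0,-0.2],
    [0,0,0.15,0,0,0,-0.2],
    [0,0,0.15,0,0,0,-0.2],
  ],
)

```text
t: 13.43
eef_pos: [0.5892, -0.1409, 0.2136]
tool_rot: [0.0, 1.0, -0.002, 0.002]
contact_force: [0.6, 0.1, -0.6]
gripper_width: 0.605
```

```bash
python3 - <<'E'
from h import *
W=snap('wrist','w13.png');S=snap('scene','s13.png')
o=bot.get_obs();print(o['t'],o['eef_pos'],o['contact_force'],o['gripper_width'])
for d in bot.place_of('clamp_ring','wrist')[:2]: print(d,onplane(W,d['location'],.064))
for d in bot.place_of('clip_ring','scene')[:4]: print((np.array(d['location'])*[560,420]).round(),d['conf'])
E
```

```text
13.5333 [ 0.58813161 -0.14014641  0.21118523] [-0.08929668  0.19881201 -0.58045905] 0.5990416320560037
{'location': [0.4964, 0.4633], 'conf': 0.78} [ 0.59046161 -0.14103651  0.064     ]
[409. 295.] 0.92
[343. 220.] 0.84
[349. 258.] 0.83
[316. 241.] 0.8
```

View pics/w13.png

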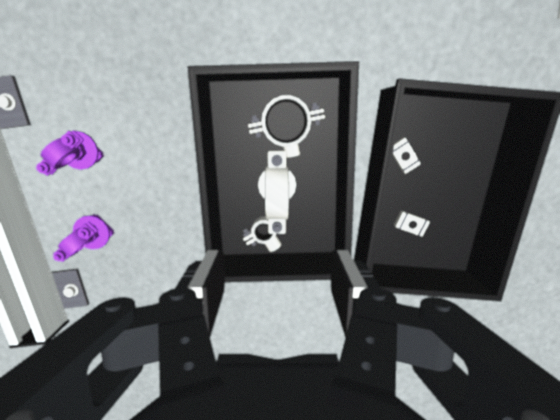

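View pics/s13.png

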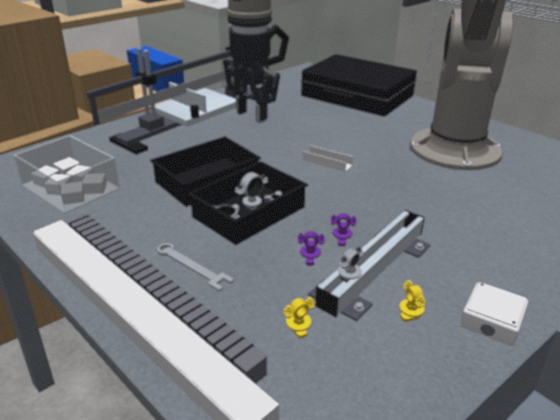

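The larger clamp stands in the spare-clamp bin at about (252, 187) in the scene view. The small clip is still in the channel at (350, 260), and the gripper is well clear. I'm handing in.

```bash
python3 - <<'E'
from h import *
print(bot.hand_in()); print(bot.get_obs()['t'])
E
```

```text
the job is handed in; nothing more can be done
None
the job is handed in; nothing more can be done
```

The larger clamp is out of the channel and in the bin with the spare clamps. I handed the job in at about 13.5 s; no verdict is reported.

- **Turning and lifting:** I pinched the ring across its band and turned it about 83° to line its foot up with the slot. It then came straight up with no more than about 3 N at the wrist.
- **Placing:** I lowered it between the two spares until the foot was nearly on the bin floor, about 1 mm above it by calculation, then opened the fingers and drew up about 150 mm.

**Last checks:**
- The wrist picture puts the ring centre at about (0.590, -0.141), with the clamp standing upright. That is about 10 mm from the bin centre I measured, (0.60, -0.14).
- The scene picture shows the smaller clamp still upright in the channel, within about 2 pixels of where it was.
- The gripper is clear of everything at 0.21 m.

**Disagreements:**
- Before the grasp, the arm settled about 4 mm off its commanded y position. I corrected that from the wrist picture before closing the fingers.
- Camera estimates of the ring position differed by up to 4–5 mm; the wrist view with the jaws in it decided.

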